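# Lock the knock bar into the knock box

### The arm

A 6-joint arm with a two-finger parallel gripper is mounted at the origin on the work surface. World frame = base frame: x ahead of the robot, y to its left, z up, the work surface at z = 0. Lengths are in m, angles in rad, forces in N, time in s.
With the tool pointing down it reaches from about 0.25 to 0.775 m from the base axis. Payload 4 kg.
Tool frame: the origin (TCP) lies at the very end of the fingers, on their centre line; the grasp point (between the pads) lies 19 mm behind it (r.pinch_z is the distance from the TCP to the grasp point, in m); x points along the fingers, y is the direction in which the jaws open and shut, and the axes are right-handed (so a half turn about x gives the same grasp; the last joint's range is limited). The gripper opens to 94 mm and grips with 3 to 60 N. Pads are 16 mm wide; open, the fingers measure 119 mm over their backs; the gripper's body (75 mm by 177 mm) begins 78 mm behind the grasp point.
Start: joints at [1.203, 0.087, 1.371, -0, 1.684, -0.103], TCP at [0.144, 0.531, 0.206] pointing down, gripper open.
Joint ranges: [-3.1, 3.1], [-0.76, 2.03], [0.27, 2.55], [-1.08, 4.22], [0.17, 2.65], [-2.57, 2.57]. Speed limits (rad/s): [2.79, 2.79, 3.14, 3.14, 3.14, 3.14].

### API

Orientations are given as a unit quaternion [x, y, z, w].
In Python, from rig import status, cams, workorder, r gives the robot as it stands.
- The arm moves only by the tool carry_out, never from a script. Its argument "rows" is a list of rows, each a list of 2 entries, a list of its own where there are three numbers: the shift along the tool's x, y, z in m, then the turn about the tool's x in degrees. A call has 1 to 5 rows; each row is the pose to reach, as a shift and turn from the pose measured when the call began, along the tool's axes at that moment; what a row does not reach only later rows make up. A row lasts 1/8 s, in which the tool goes at most 62.5 mm and 10.7 degrees, less where a joint would pass 70% of its speed; a pose out of reach is approached as far as the arm can. A call with a gripper value outside its range is refused whole. "gripper" is the opening, from 0 (shut) to 1 (fully open), set as the call begins (left out, the last holds). The fingers move at their own pace and stop on an object; the grip force is fixed at half the most. Time passes only in rows, so rows that repeat a pose let the fingers close. It gives the time, the measured TCP pose, the force and the opening at its end, in the units of the state.
- status.state(): the state, without advancing time (a new reading comes with each control period).
- cams.snapshot(name): name is "side" or "top" or "wrist"; returns (picture, depth): 400x640x3 uint8, red, green, blue; 400x640 float32, m along the optical axis (not along the pixel's ray), 0 where there is no reading.
- cams.calibration(name): a dict with "fx", "fy", "cx", "cy" (pixels), "origin" and "attitude" of the camera in the world; the wrist camera has in their place "mount" (4x4, takes a point from camera to tool coordinates, whose origin is the TCP and whose axes are the tool frame's). Camera axes: x right, y down, z forward; pixel columns grow to the right and rows downward; lengths in m; the calibration is good to about 2 mm. A picture is of the moment at which its call begins: read the wrist's pose just before it. calibration takes no time and is no camera call.
- workorder.sign_off(): hands the job in, once; it reports no verdict.
The state is a dict: "time_s": time; "joint_pos": joint angles; "qvel": joint speeds; "joint_efforts": joint torques, N m; "eef_pos": TCP position; "eef_rot": TCP orientation; "force": force on the tool from outside, world axes, zero at the start; "moment": the same for the moment, N m; "width": finger opening in m.
Only numpy, scipy, OpenCV 4.12 (cv2) and the standard library are available. Lean on these libraries where they do the work, as an engineer would, in place of code of your own. Each camera call takes 0.05 s, during which the arm holds its last target. There are 200 camera calls.

### The job

Refit the bar of the knock box: push the bar's black knob until the bar is fully home in the box, put the wire lock pin from the wooden stand down through the hole in the bar's other end until its shoulder sits flat on the bar, then swing the pin's wire loop over the end of the bar and fully down so that it holds. Do it in that order, and leave the brush, tamper, cup and milk jug where they are.

Things in the scene. Friction and masses are not known exactly. Their poses are not given: they have to be found in the camera images.
- knock_box: Square open steel knock box fixed to the counter, 150 mm (its x) by 160 mm (its y), 118 mm high. Origin at the centre of its underside; z up. The bar runs through it along its y axis with the bar's axis 100 mm above the counter; the black bush on the +y wall ends 88 mm from the origin.
- knock_bar (a joint): Travel of the bar in the box in m: 0 = fully home against a stop, larger = drawn back towards the box's -y side (at most 0.05). It stays where it is left; moving it takes about 4 N. Starts drawn back 32 to 45 mm, so that its cross hole lies inside the bush or box.
- bar_knob (a point): Centre of the flat outer face of the black knob (40 mm diameter, 18 mm thick) on the bar's -y end, 100 mm above the counter; the face looks along the box's -y. It moves with the bar. Push it along +y.
- bar_hole (a point): Centre of the upper mouth of the vertical through hole (10.5 mm, chamfered 1.5 mm) in the bar's flat end; moves with the bar. Axes as the box: +y points to the bar's free end, 12 mm away. The flat end is 20 mm wide (x), 16 mm high, its top 108 mm above the counter, free space below. With the bar home the hole is 26 mm outside the bush.
- lock_pin: Steel wire lock pin, upright, about 85 g. Origin on its axis at the underside of its shoulder, z up. Below: round shank 8 mm diameter, 34 mm long, its last 4 mm tapered. Above: shoulder block 18 (x) by 20 (y) mm, z 0 to 14 mm, then a flat grip 20 (x) by 10 (y) mm, z 14 to 40 mm. Its +x must point outwards along the bar (bar_hole's +y). At first the shoulder rests on the stand, 42 mm up.
- bail_hinge (a point): Middle of the hinge axis of the pin's wire loop: 6 mm in front (+x) of the pin's axis and 10 mm above its origin. Axes as the pin's; the hinge runs along y and the loop opens towards +x.
- bail (a joint): Angle of the wire loop, rad: 0 = closed (stop), hanging down beside the pin's tip; 1.57 = out level to the pin's +x; at most 2.0. Starts 1.4 to 1.9; friction (0.6 N at the cross wire) holds it anywhere. 4 mm wire, 30 mm wide between wire centres, 42 mm from hinge to cross wire, so the 20 mm wide bar end passes through it.
- bail_tab (a point): Middle of the free edge of the loop's thumb tab, a plate 20 mm wide, 4 mm thick, standing 18 mm out from the cross wire, square to the loop. It points up when the loop is level, and level along the pin's +x when closed: then 24 mm from the pin's axis (12 mm beyond the bar end), 32 mm below its origin. Press it down from above along its arc; a level push makes it bind.
- stand: Wooden tool stand fixed to the counter, 170 mm (x) by 70 mm (y), 42 mm high, origin at the centre of its underside. Two 11 mm through holes at x = -45 and +45 mm on its centre line; the pin stands in one, the brush in the other.
- brush: Small grinder brush, bristles up, standing in the stand's other hole: 22 mm across, 54 mm above the stand; origin at its shoulder on the stand's top. Leave alone.
- tamper: Steel coffee tamper, 58 mm diameter, 85 mm high, upright; origin at the centre of its underside. Leave alone.
- cup: Pale blue cup, 84 mm diameter, 62 mm high, handle at its +y; origin at the centre of its underside. Leave alone.
- milk_jug: Steel milk jug, 80 mm diameter, 95 mm high, handle at its +y (66 mm); origin at the centre of its underside. Leave alone.
Things that resemble listed ones, but are neither listed nor needed, are in the scene too. Leave any purple or turquoise look-alike of the lock_pin alone.

How it is judged:
On the way, in this order (a step that is already met when the one before it is completed fails the run):
1. the bar is pushed fully home (within 4 mm) (value of joint knock_bar below 0.004 m), for 0.2 s.
2. the pin is through the bar's hole with its shoulder down on the bar, the loop still open (more than 0.6 rad) (value of joint knock_bar below 0.004 m and horizontal distance between lock_pin and bar_hole below 0.004 m and z of lock_pin in the frame of bar_hole between -0.004 and 0.003 m and angle between lock_pin's own z axis and vertical below 0.12 rad and value of joint bail above 0.6 rad), for 0.2 s.
3. the loop is swung down over the bar end (value of joint knock_bar below 0.004 m and horizontal distance between lock_pin and bar_hole below 0.004 m and z of lock_pin in the frame of bar_hole between -0.004 and 0.003 m and angle between lock_pin's own z axis and vertical below 0.12 rad and value of joint bail below 0.2 rad), for 0.2 s.
At the end, for the whole second after the job is handed in: The bar is home (within 4 mm), the pin stands in its hole (axis within 4 mm of the hole's, tilted less than 0.12 rad, shoulder within 3 mm above the bar's top), the loop is closed over the bar end (less than 0.2 rad), and everything is at rest (all of step 3 and linear speed of lock_pin below 0.02 m/s and velocity of joint bail between -0.1 and 0.1 rad/s); the robot touches nothing.
It fails at once if The tamper is moved more than 30 mm or tipped (distance of tamper from where it was at the start of the episode above 0.03 m or angle between tamper's own z axis and vertical above 0.4 rad).
It fails at once if The cup is moved more than 30 mm or tipped (distance of cup from where it was at the start of the episode above 0.03 m or angle between cup's own z axis and vertical above 0.4 rad).
It fails at once if The milk jug is moved more than 30 mm or tipped (distance of milk_jug from where it was at the start of the episode above 0.03 m or angle between milk_jug's own z axis and vertical above 0.4 rad).
It fails at once if The brush is moved more than 30 mm or tipped (distance of brush from where it was at the start of the episode above 0.03 m or angle between brush's own z axis and vertical above 0.4 rad).
It also fails if it takes over 72 s, if anything falls off the work surface, if the arm or the gripper's body presses on something with over 40 N, if the wrist force passes 120 N, or if a joint passes its speed limit or range.

## Working session

There is one attempt and no reset: what is moved stays moved. The work goes in short steps, Python scripts to look and compute and a tool call to move; the robot and the scene stay as the last step left them, time stands still between calls to the robot, and variables do not carry over. Pictures are saved under pics/ and viewed, about 8 in all and at most 12, crops included, and the job is handed in when it is done.

Besides the shell and the picture viewer there is one more tool, called after ">>>" as a command line: name --argument value ..., lists and objects as JSON in quotes. carry_out: Moves the arm, as the interface text tells. Its arguments: {"type":"object","properties":{"rows":{"type":"array"},"gripper":{"type":"number"}},"required":["rows"]}

```bash
ls; mkdir -p pics; cat > h.py <<'E'
import numpy as np, cv2
from scipy.spatial.transform import Rotation as R
from rig import status, cams, workorder, r
def cal(n):
    c=cams.calibration(n)
    K=np.array([[c['fx'],0,c['cx']],[0,c['fy'],c['cy']],[0,0,1]])
    if n=='wrist':
        s=status.state(); T=np.eye(4); T[:3,:3]=R.from_quat(s['eef_rot']).as_matrix(); T[:3,3]=s['eef_pos']
        T=T@np.array(c['mount'])
    else:
        a=np.array(c['attitude']); T=np.eye(4); T[:3,:3]=R.from_quat(a).as_matrix() if a.size==4 else a; T[:3,3]=c['origin']
    return K,T
def snap(n,tag):
    K,T=cal(n); im,d=cams.snapshot(n); np.savez(f'pics/{tag}.npz',im=im,d=d,K=K,T=T)
    cv2.imwrite(f'pics/{tag}.png',im[:,:,::-1]); return im,d,K,T
def load(tag):
    z=np.load(f'pics/{tag}.npz'); return z['im'],z['d'],z['K'],z['T']
def ray(K,T,u,v): return T[:3,:3]@np.linalg.solve(K,[u,v,1.])
def atz(tag,u,v,z):
    _,_,K,T=load(tag); q=ray(K,T,u,v); return T[:3,3]+q*(z-T[2,3])/q[2]
def pt(tag,u,v):
    _,d,K,T=load(tag); return T[:3,3]+ray(K,T,u,v)*d[int(round(v)),int(round(u))]
def proj(tag,p):
    _,_,K,T=load(tag); q=K@(T[:3,:3].T@(np.array(p)-T[:3,3])); return q[:2]/q[2]
def crop(tag,u0,v0,u1,v1,s):
    im=load(tag)[0][v0:v1,u0:u1,::-1]; cv2.imwrite(f'pics/{tag}_c{u0}_{v0}.png',cv2.resize(im,None,fx=s,fy=s,interpolation=cv2.INTER_CUBIC))
def tool(p):  # world point -> tool coords
    s=status.state(); return R.from_quat(s['eef_rot']).inv().apply(np.array(p)-s['eef_pos'])
E
python3 - <<'E'
from h import *
a=snap('top','top0')[0]; b=snap('side','side0')[0]
cv2.imwrite('pics/both0.png',np.vstack([a,b])[:,:,::-1][:, :])
s=status.state(); print(s, R.from_quat(s['eef_rot']).as_matrix().round(3))
for n in('top','side','wrist'): print(cams.calibration(n))
E
```

```text
pics
{'time_s': 0.1, 'joint_pos': array([ 1.20291576e+00,  8.78912638e-02,  1.37206724e+00, -2.37738869e-05,
        1.68361726e+00, -1.03079556e-01]), 'qvel': array([-8.79463639e-04, -1.91105993e-03, -5.14612566e-03,  8.76855282e-04,
        4.05733128e-05, -3.09438803e-04]), 'joint_efforts': array([ 2.10446909e-03, -3.41252410e+01, -3.03301084e+01,  7.19714141e-02,
        3.04806617e-02, -8.61293688e-05]), 'eef_pos': array([0.14376914, 0.53036992, 0.20443388]), 'eef_rot': array([ 0.09266516,  0.70107307, -0.09403262,  0.70076215]), 'force': array([-0.47665581,  0.09284429,  0.25104789]), 'moment': array([ 0.00026672,  0.07731718, -0.09031803]), 'width': 0.09421538125625857} [[-0.001  0.262  0.965]
 [-0.002  0.965 -0.262]
 [-1.    -0.002 -0.   ]]
{'fx': 364.2260800306445, 'fy': 364.2260800306445, 'cx': 319.42174453985376, 'cy': 188.88509150716877, 'origin': array([0.43850318, 0.15043846, 0.84696533]), 'attitude': array([-0.69732505,  0.71258559, -0.06521552,  0.04130977])}
{'fx': 381.2022105171559, 'fy': 381.2022105171559, 'cx': 314.0809762361426, 'cy': 196.73106137068092, 'origin': array([0.42038817, 0.68791967, 0.70351239]), 'attitude': array([-0.10904126,  0.92661305, -0.35634141,  0.05019023])}
{'fx': 284.1436483515941, 'fy': 284.1436483515941, 'cx': 316.94386487530875, 'cy': 203.79172331180334, 'mount': array([[-6.71779820e-04, -2.44672930e-01,  9.69605438e-01,
        -1.79090339e-01],
       [ 9.99999762e-01, -3.17021895e-04,  6.12839987e-04,
         2.30236407e-04],
       [ 1.57440798e-04,  9.69605619e-01,  2.44673085e-01,
        -7.08999327e-02],
       [ 0.00000000e+00,  0.00000000e+00,  0.00000000e+00,
         1.00000000e+00]])}
```

View pics/top0.png

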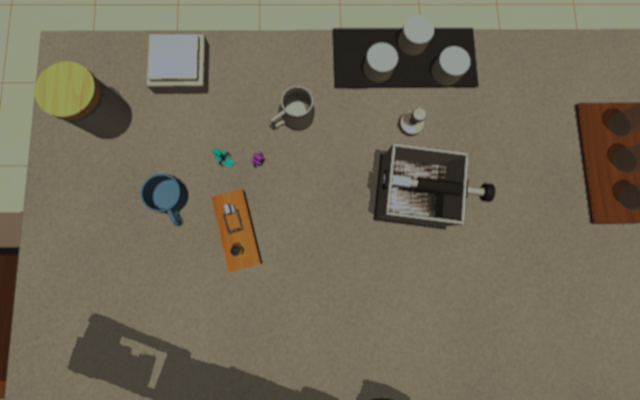

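View pics/side0.png

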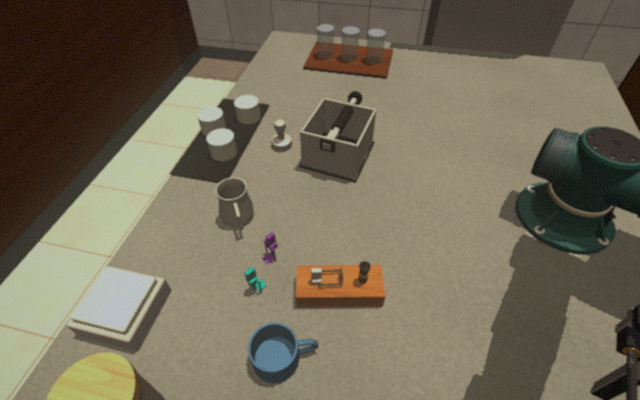

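```bash
python3 - <<'E'
from h import *
im=load('top0')[0][:,:,::-1]
a=cv2.resize(im[135:235,365:505],None,fx=5,fy=5,interpolation=cv2.INTER_CUBIC)
cv2.imwrite('pics/box0.png',a)
a=cv2.resize(im[180:280,195:275],None,fx=6,fy=6,interpolation=cv2.INTER_CUBIC)
im=load('side0')[0][:,:,::-1]
b=cv2.resize(im[250:320,285:395],(754,480),interpolation=cv2.INTER_CUBIC)
cv2.imwrite('pics/stand0.png',np.vstack([cv2.resize(a,(480,600))]))
for uv in [(231,213),(226,208),(235,220),(237,250),(400,183),(488,192),(410,115),(296,105)]: print(uv,pt('top0',*uv).round(3))
E
```

```text
(231, 213) [0.509 0.314 0.057]
(226, 208) [0.518 0.32  0.081]
(235, 220) [0.495 0.309 0.039]
(237, 250) [0.431 0.294 0.093]
(400, 183) [ 0.56  -0.044  0.107]
(488, 192) [ 0.536 -0.222  0.118]
(410, 115) [ 0.737 -0.099  0.025]
(296, 105) [0.773 0.172 0.004]
```

View pics/box0.png

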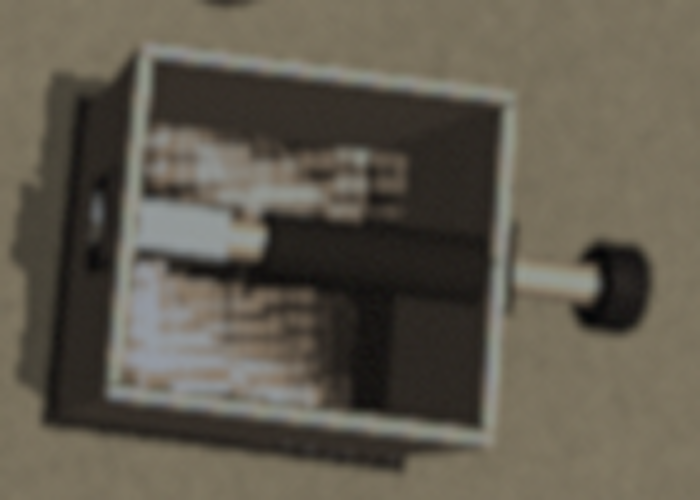

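View pics/stand0.png

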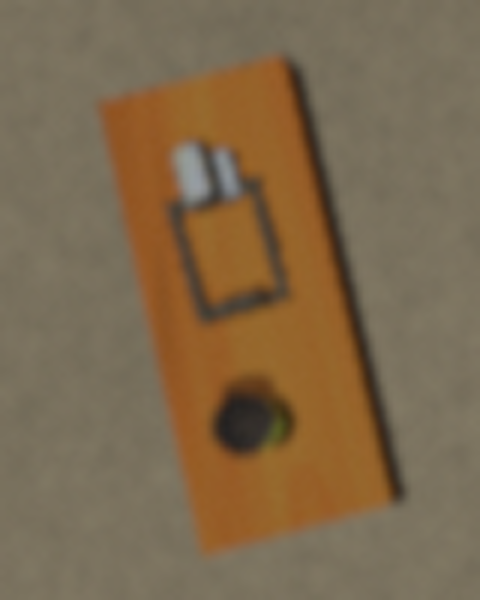

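```bash
cat >> h.py <<'E'
def rect(tag,uv,z):
    P=np.array([atz(tag,u,v,z)[:2] for u,v in uv]); print(P.round(4).tolist(),'sides',np.linalg.norm(np.roll(P,-1,0)-P,axis=1).round(4))
    return P
E
python3 - <<'E'
from h import *
b=[(365+x/5,135+y/5) for x,y in [(148,50),(512,97),(490,440),(112,395)]]
P=rect('top0',b,.118); c=P.mean(0); ey=(P[0]+P[3]-P[1]-P[2]); ey/=np.linalg.norm(ey); ex=(P[0]+P[1]-P[2]-P[3]);ex/=np.linalg.norm(ex)
print('box c',c,'ey',ey,'ang',np.degrees(np.arctan2(ey[1],ey[0])),'from ex',np.degrees(np.arctan2(ex[1],ex[0]))+90)
print('hole home',c+ey*.114,'knob px face',atz('top0',365+648/5,135+290/5,.1))
s=[(195+x/6,180+y/6) for x,y in [(100,102),(285,58),(400,500),(205,553)]]
P=rect('top0',s,.042); c=P.mean(0); d=(P[3]+P[2]-P[0]-P[1]); d/=np.linalg.norm(d); print('stand c',c,'dir',d,np.degrees(np.arctan2(d[1],d[0])),'pin',c-.045*d)
h=[atz('top0',195+x/6,180+y/6,.052)[:2] for x,y in [(172,205),(255,182)]]
l=[atz('top0',195+x/6,180+y/6,.052)[:2] for x,y in [(205,320),(285,293)]]
print(h,l); print('hinge dir',np.degrees(np.arctan2(*(np.array(h[1])-h[0])[::-1])), np.degrees(np.arctan2(*(np.array(l).mean(0)-np.array(h).mean(0))[::-1])))
print('grip top',atz('top0',195+192/6,180+160/6,.082),pt('top0',195+192/6,180+160/6))
E
```

```text
[[0.6382, -0.0341], [0.6158, -0.1857], [0.4737, -0.1644], [0.4952, -0.0115]] sides [0.1533 0.1437 0.1544 0.1448]
box c [ 0.55572134 -0.09894827] ey [0.1429274  0.98973318] ang 81.78272226971542 from ex 81.255498910814
hole home [0.57201507 0.01388131] knob px face [ 0.53593101 -0.24490318  0.1       ]
[[0.547, 0.3601], [0.5621, 0.2926], [0.4005, 0.2503], [0.3837, 0.3196]] sides [0.0692 0.1671 0.0714 0.1683]
stand c [0.47330259 0.30564946] dir [-0.96906743 -0.24679608] -165.7119984853692 pin [0.51691063 0.31675529]
[array([0.5076166 , 0.33096957]), array([0.51532153, 0.30127192])] [array([0.46606315, 0.31860366]), array([0.47505236, 0.29017274])]
hinge dir -75.45552420466225 -163.99817182403555
grip top [0.52057952 0.31747619 0.082     ] [0.52060083 0.31751956 0.0818014 ]
```

>>> carry_out --rows '[[[0,-0.228,0.196],0],[[0,-0.228,0.196],0],[[0,-0.228,0.196],0],[[0,-0.228,0.196],0],[[0,-0.228,0.196],0]]' --gripper 0

```text
time_s: 0.72
eef_pos: [0.2735, 0.2569, 0.2045]
eef_rot: [0.093, 0.701, -0.094, 0.701]
force: [1.3, -0.5, 0.6]
width: 0.0477
```

>>> carry_out --rows '[[[0,-0.228,0.196],0],[[0,-0.228,0.196],0],[[0,-0.228,0.196],0],[[0,-0.228,0.196],0],[[0,-0.228,0.196],0]]'

```text
time_s: 1.35
eef_pos: [0.4032, -0.0167, 0.2047]
eef_rot: [0.093, 0.701, -0.095, 0.701]
force: [0.6, 0.7, -0.9]
width: 0.0008
```

>>> carry_out --rows '[[[0,-0.228,0.196],10],[[0,-0.228,0.196],20],[[0,-0.228,0.196],30],[[0,-0.228,0.196],40],[[0,-0.228,0.196],50]]'

```text
time_s: 1.98
eef_pos: [0.5325, -0.2905, 0.2041]
eef_rot: [0.383, 0.594, -0.384, 0.594]
force: [0.9, -0.0, 0.3]
width: 0.0004
```

```bash
cat >> h.py <<'E'
def go(p,yaw):  # shift/turn to bring TCP to p with tool-y yaw (deg)
    s=status.state(); M=R.from_quat(s['eef_rot']).as_matrix()
    y=np.degrees(np.arctan2(M[1,1],M[0,1])); t=(y-yaw+180)%360-180
    print('t',round(s['time_s'],2),'tcp',s['eef_pos'].round(4),'yaw',round(y,1),'shift',(M.T@(np.array(p)-s['eef_pos'])).round(4),'turn',round(t,1),'F',s['force'].round(1),'w',round(s['width'],4))
E
python3 -c "
from h import *
go([.5305,-.285,.085],-8.5)
snap('wrist','w1'); snap('top','t1')"
```

```text
t 1.98 tcp [ 0.5325 -0.2905  0.2041] yaw 24.3 shift [ 0.1191  0.0007 -0.0058] turn 32.8 F [ 0.9 -0.   0.3] w 0.0004
```

View pics/w1.png

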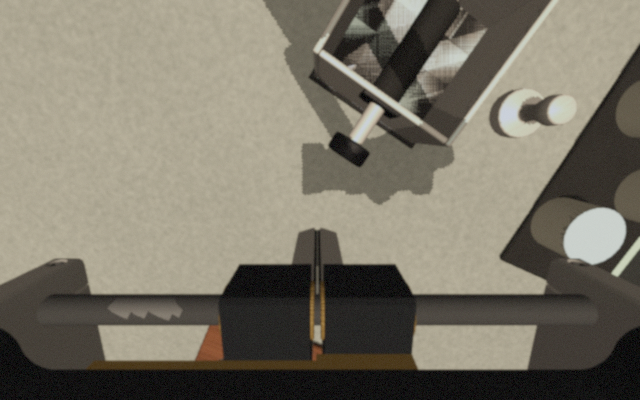

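>>> carry_out --rows '[[[0.03,0.001,-0.005],10],[[0.06,0.001,-0.005],20],[[0.09,0.001,-0.005],30],[[0.119,0.001,-0.005],33],[[0.119,0.001,-0.005],33]]'

```text
time_s: 2.7
eef_pos: [0.5285, -0.2855, 0.0793]
eef_rot: [-0.534, -0.465, 0.538, -0.458]
force: [-0.2, -0.7, 0.5]
width: 0.0004
```

>>> carry_out --rows '[[[0,0,-0.008],0],[[0,0,-0.016],0],[[0,0,-0.024],0],[[0,0,-0.032],0],[[0,0,-0.04],0]]'

```text
time_s: 3.32
eef_pos: [0.5347, -0.2457, 0.0798]
eef_rot: [-0.534, -0.464, 0.538, -0.459]
force: [-0.6, -2.3, 0.8]
width: 0.0004
```

```bash
python3 -c "
from h import *
go([.5305,-.285,.085],-8.5)
for x in [c for c in [(.5557,-.099)]]: print(tool([x[0],x[1],.1]))
im,d,K,T=snap('top','t2')
crop('t2',365,135,505,235,5)"
```

```text
t 3.33 tcp [ 0.5347 -0.2457  0.0798] yaw -8.5 shift [-0.0052  0.0016  0.0395] turn 0.0 F [-0.6 -2.3  0.8] w 0.0004
[-0.02007139 -0.00108499 -0.14824103]
```

View pics/t2_c365_135.png

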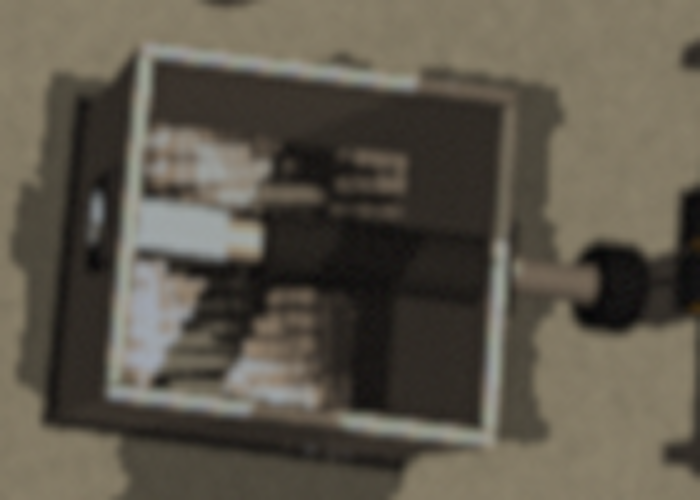

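>>> carry_out --rows '[[[0,0,-0.006],0],[[0,0,-0.012],0],[[0,0,-0.018],0],[[0,0,-0.024],0],[[0,0,-0.028],0]]'

```text
time_s: 4.0
eef_pos: [0.5389, -0.2172, 0.0797]
eef_rot: [-0.533, -0.465, 0.538, -0.459]
force: [-0.3, -4.4, -2.1]
width: 0.0006
```

>>> carry_out --rows '[[[0,0,-0.002],0],[[0,0,-0.004],0],[[0,0,-0.005],0]]'

```text
time_s: 4.38
eef_pos: [0.5396, -0.2122, 0.0798]
eef_rot: [-0.533, -0.465, 0.538, -0.459]
force: [-0.5, -4.4, -0.9]
width: 0.0006
```

>>> carry_out --rows '[[[0,0,-0.001],0],[[0,0,-0.002],0],[[0,0,-0.003],0]]'

```text
time_s: 4.75
eef_pos: [0.5399, -0.2105, 0.0798]
eef_rot: [-0.533, -0.464, 0.538, -0.459]
force: [-1.4, -8.1, -1.8]
width: 0.0008
```

>>> carry_out --rows '[[[0,0,-0.001],0],[[0,0,-0.002],0],[[0,0,-0.003],0]]'

```text
time_s: 5.12
eef_pos: [0.5399, -0.2106, 0.0799]
eef_rot: [-0.531, -0.462, 0.54, -0.461]
force: [-1.6, -11.4, -1.5]
width: 0.0006
```

>>> carry_out --rows '[[[0,0,-0.001],0],[[0,0,-0.002],0],[[0,0,-0.003],0]]'

```text
time_s: 5.5
eef_pos: [0.5398, -0.2109, 0.0799]
eef_rot: [-0.53, -0.46, 0.542, -0.462]
force: [-0.9, -13.5, -2.0]
width: 0.0005
```

>>> carry_out --rows '[[[0,0,0.03],0],[[-0.04,0,0.04],0],[[-0.1,0,0.04],0],[[-0.13,0,0.04],0],[[-0.13,0,0.04],0]]'

```text
time_s: 6.12
eef_pos: [0.537, -0.2481, 0.214]
eef_rot: [-0.531, -0.459, 0.54, -0.464]
force: [-0.2, -0.4, -1.1]
width: 0.0005
```

>>> carry_out --rows '[[[0,0,-0.22],0],[[0,0,-0.22],0],[[0,0,-0.22],0],[[0,0,-0.22],0],[[0,0,-0.22],0]]'

```text
time_s: 6.75
eef_pos: [0.5686, -0.0273, 0.208]
eef_rot: [-0.529, -0.462, 0.54, -0.463]
force: [0.2, 0.1, -0.2]
width: 0.0005
```

```bash
python3 -c "
from h import *
go([.565,-.036,.205],-8.5); s=status.state(); print(R.from_quat(s['eef_rot']).as_matrix().round(4))
snap('wrist','w2'); snap('top','t3'); print(proj('w2',[.572,.0139,.108]))
go([.5175,.317,.16],105)"
```

```text
t 6.75 tcp [ 0.5686 -0.0273  0.208 ] yaw -8.3 shift [ 0.0032 -0.0023  0.0091] turn 0.2 F [ 0.2  0.1 -0.2] w 0.0005
[[-0.0102  0.9896 -0.1436]
 [-0.011  -0.1437 -0.9896]
 [-0.9999 -0.0085  0.0123]]
[315.26344194 162.49938676]
t 6.85 tcp [ 0.5688 -0.0303  0.2088] yaw -8.5 shift [ 0.0449 -0.1017 -0.3365] turn -113.5 F [-1.   0.5  0.3] w 0.0005
```

View pics/w2.png

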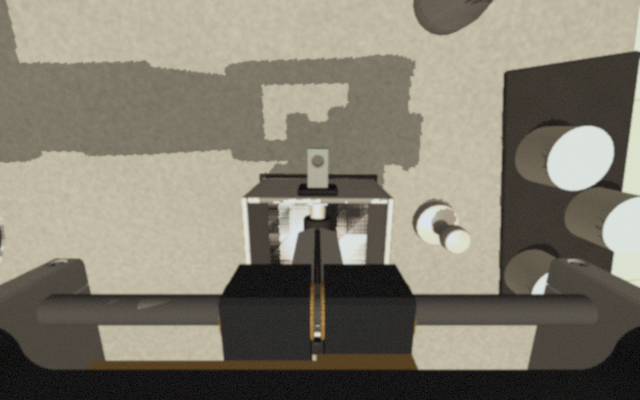

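```bash
python3 -c "
from h import *
im=load('w2')[0].astype(int).sum(2)
sub=im[145:192,300:338]
print(sub[8:24,8:30])
print('hole',atz('w2',317.8,160.8,.108),pt('w2',311,158))
g=im[150:185]
for v in (152,170,180): print(v,im[v,300:338])
"
```

```text
[[485 505 506 506 510 511 520 511 506 502 507 509 518 512 514 510 512 513
  508 476 415 360]
 [478 504 502 507 507 511 498 478 463 461 469 475 494 504 512 507 517 512
  503 476 413 357]
 [482 501 502 503 506 488 449 423 404 397 404 408 440 471 491 503 508 519
  508 474 409 361]
 [481 502 507 496 479 444 403 373 358 355 362 363 376 416 448 488 509 509
  504 481 415 359]
 [484 503 496 484 455 401 362 356 347 342 335 340 357 375 403 452 493 510
  505 477 423 360]
 [484 500 493 458 410 370 345 344 345 341 338 336 343 354 378 436 485 507
  507 477 426 369]
 [479 495 484 444 383 349 348 349 346 343 339 338 335 339 357 406 467 503
  505 478 420 369]
 [481 499 481 423 358 341 342 346 339 329 336 336 341 342 340 384 450 494
  497 477 419 371]
 [484 496 476 431 348 331 337 344 348 339 338 339 340 330 328 368 443 489
  501 477 420 367]
 [479 498 478 426 355 305 320 342 347 349 353 338 330 313 306 371 445 489
  493 471 420 364]
 [481 498 487 441 380 313 300 318 333 337 332 333 316 304 329 386 457 496
  500 475 419 372]
 [476 500 498 464 415 349 308 304 306 315 302 304 296 305 358 425 475 502
  5
[... 243 characters left out ...]
 405 419 444 464 484 492 508 504
  494 466 397 349]
 [483 501 503 502 501 498 490 472 473 464 464 474 487 498 506 502 502 505
  495 454 400 355]]
hole [0.57468532 0.01517867 0.108     ] [0.58085979 0.04521028 0.38622912]
152 [332 337 335 335 332 344 366 422 483 504 503 508 514 512 515 508 513 511
 511 514 518 514 512 516 526 515 503 480 426 360 339 333 338 342 340 341
 349 352]
170 [357 347 351 346 343 341 362 414 481 498 504 500 498 511 501 502 509 506
 505 505 505 509 505 497 503 503 494 464 396 352 342 340 336 348 356 352
 356 352]
180 [236 239 238 236 240 235 281 381 464 493 489 500 498 500 496 498 496 500
 493 499 500 497 495 503 503 497 484 427 332 252 238 230 237 232 235 233
 232 239]
```

>>> carry_out --rows '[[[0.02,-0.05,-0.062],-10],[[0.03,-0.1,-0.12],-20],[[0.03,-0.1,-0.18],-30],[[0.03,-0.1,-0.24],-40],[[0.03,-0.1,-0.27],-50]]'

```text
time_s: 7.48
eef_pos: [0.5094, 0.2515, 0.175]
eef_rot: [0.283, 0.647, -0.295, 0.644]
force: [1.3, -0.1, 0.7]
width: 0.0005
```

```bash
python3 -c "
from h import *
go([.5285,.27,.18],105)"
```

```text
t 7.47 tcp [0.5094 0.2515 0.175 ] yaw 41.7 shift [-0.0055  0.0265 -0.0011] turn -63.3 F [ 1.3 -0.1  0.7] w 0.0005
```

>>> carry_out --rows '[[[0.0,0.05,0.015],-10],[[0.0,0.09,0.015],-20],[[0.01,0.096,0.007],-30],[[0.015,0.096,0.007],-40],[[0.015,0.096,0.007],-50]]' --gripper 0.5

```text
time_s: 8.1
eef_pos: [0.5857, 0.308, 0.1561]
eef_rot: [-0.017, 0.712, 0.007, 0.702]
force: [-0.2, -0.2, 0.2]
width: 0.0455
```

>>> carry_out --rows '[[[0,0,0],-10],[[0,0,0],-13],[[0,0,0],-13],[[0,0,0],-13]]'

```text
time_s: 8.6
eef_pos: [0.5859, 0.307, 0.1556]
eef_rot: [-0.096, 0.707, 0.087, 0.695]
force: [0.4, -0.2, -0.8]
width: 0.0469
```

```bash
python3 -c "
from h import *
go([.566,.33,.16],105)
snap('wrist','w3'); print(proj('w3',[.518,.317,.082]))
im=load('w3')[0][60:260,200:440,::-1]
cv2.imwrite('pics/w3c.png',cv2.resize(im,None,fx=3,fy=3,interpolation=cv2.INTER_CUBIC))
go([.518,.317,.1],105)"
```

```text
t 8.6 tcp [0.5859 0.307  0.1556] yaw 104.8 shift [-0.0044  0.0273 -0.0135] turn -0.2 F [ 0.4 -0.2 -0.8] w 0.0469
[348.36210069 142.56206988]
t 8.65 tcp [0.5859 0.3073 0.1558] yaw 104.8 shift [ 0.0566  0.0274 -0.0622] turn -0.2 F [ 0.2  0.1 -0.1] w 0.0469
```

View pics/w3c.png

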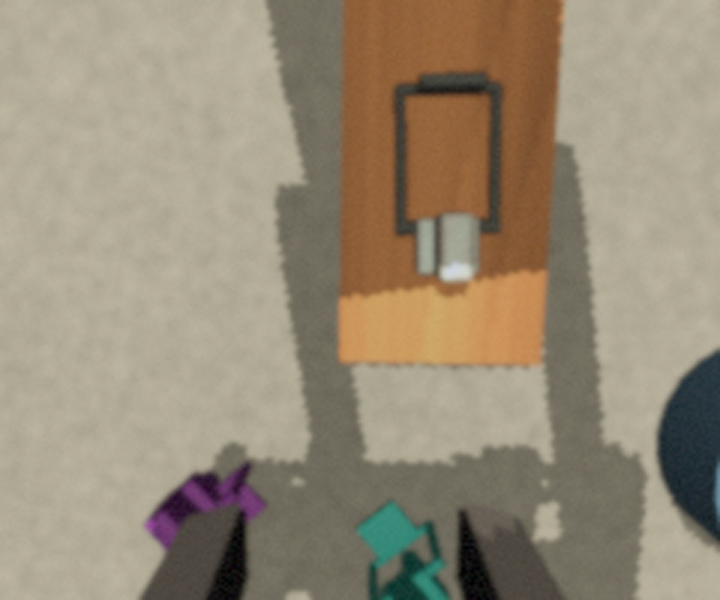

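```bash
python3 -c "
from h import *
f=lambda x,y,z: atz('w3',200+x/3,60+y/3,z)
g=f(461,239,.082); print('grip',g)
h=[f(403,230,.052),f(495,230,.052)]; l=[f(401,90,.052),f(496,90,.052)]
hm=(h[0]+h[1])/2; lm=(l[0]+l[1])/2; print(h,l,np.linalg.norm(h[0]-h[1]),np.linalg.norm(l[0]-l[1]),np.linalg.norm(hm-lm)); print('hinge',hm); d=lm-hm; print('yaw',np.degrees(np.arctan2(d[1],d[0])),'axis',hm-.006*d/np.linalg.norm(d))
dd=h[1]-h[0]; print('hinge yaw',np.degrees(np.arctan2(dd[1],dd[0])))
p=[f(342,362,.042),f(541,364,.042),f(345,0,.042),f(564,0,.042)]; print('stand',np.linalg.norm(p[0]-p[1])); dd=p[1]-p[0]; print(np.degrees(np.arctan2(dd[1],dd[0])))
e=(p[0]+p[1])/2; m=(p[2]+p[3])/2; d=(m-e)/np.linalg.norm(m-e); print('dir',np.degrees(np.arctan2(d[1],d[0])),'pin from stand',e+.04*d)
"
```

```text
grip [0.51445356 0.32077196 0.082     ]
[array([0.51585511, 0.30525637, 0.052     ]), array([0.50825638, 0.334032  , 0.052     ])] [array([0.47498389, 0.29320243, 0.052     ]), array([0.46745313, 0.32188552, 0.052     ])] 0.02976200651989865 0.029655220092896725 0.04259218689092765
hinge [0.51205574 0.31964418 0.052     ]
yaw -163.4952595109347 axis [0.51780852 0.32134875 0.052     ]
hinge yaw 104.79232958680099
stand 0.06905798997619013
104.29436159303341
dir -165.84815126294308 pin from stand [0.51681502 0.3209297  0.042     ]
```

```bash
python3 -c "
from h import *
go([.5175,.3205,.1],105);go([.5175,.3205,.06],105)"
```

```text
t 8.65 tcp [0.5859 0.3073 0.1558] yaw 104.8 shift [ 0.0565  0.0309 -0.0617] turn -0.2 F [ 0.2  0.1 -0.1] w 0.0469
t 8.65 tcp [0.5859 0.3073 0.1558] yaw 104.8 shift [ 0.0965  0.0313 -0.061 ] turn -0.2 F [ 0.2  0.1 -0.1] w 0.0469
```

>>> carry_out --rows '[[[0,0.02,-0.04],0],[[0.01,0.031,-0.0615],0],[[0.04,0.031,-0.0615],0],[[0.056,0.031,-0.0615],0],[[0.056,0.031,-0.0615],0]]'

```text
time_s: 9.28
eef_pos: [0.5169, 0.32, 0.0987]
eef_rot: [-0.096, 0.708, 0.086, 0.694]
force: [-0.4, 0.2, 0.3]
width: 0.0465
```

>>> carry_out --rows '[[[0,0,0],0]]'

```text
time_s: 9.4
eef_pos: [0.5179, 0.3201, 0.0997]
eef_rot: [-0.096, 0.708, 0.086, 0.695]
force: [1.0, 0.1, 0.7]
width: 0.047
```

```bash
python3 -c "
from h import *
go([.5175,.3205,.060],105)
snap('wrist','w4'); snap('side','s4')
a=load('w4')[0][120:320,200:440,::-1]
b=load('s4')[0][230:310,280:400,::-1]
cv2.imwrite('pics/c4.png',np.hstack([cv2.resize(a,(480,400)),cv2.resize(b,(320,400))[:,:] if 0 else cv2.resize(b[:, :96],(320,400)[:2])]))"
```

```text
t 9.4 tcp [0.5179 0.3201 0.0997] yaw 104.8 shift [0.0397 0.0009 0.0005] turn -0.2 F [1.  0.1 0.7] w 0.047
```

View pics/c4.png

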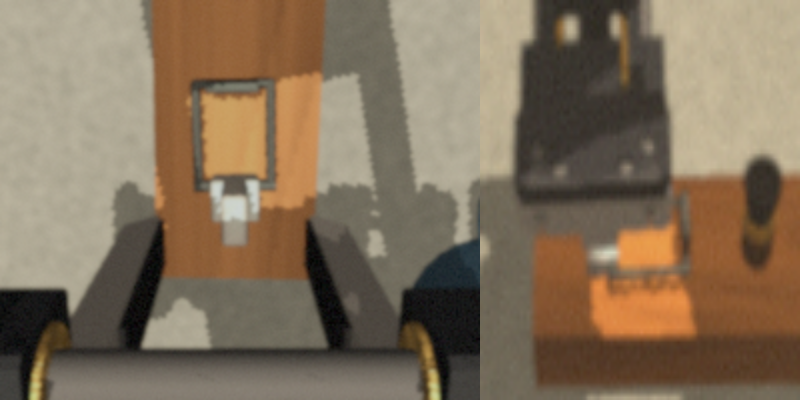

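>>> carry_out --rows '[[[0.015,0,0],0],[[0.03,0,0],0],[[0.0395,0,0],0],[[0.0395,0,0],0]]'

```text
time_s: 10.0
eef_pos: [0.5161, 0.319, 0.0583]
eef_rot: [-0.096, 0.709, 0.086, 0.694]
force: [-0.6, -0.2, 0.4]
width: 0.047
```

>>> carry_out --rows '[[[0,0,0],0],[[0,0,0],0],[[0,0,0],0],[[0,0,0],0],[[0,0,0],0]]' --gripper 0

```text
time_s: 10.62
eef_pos: [0.5162, 0.3192, 0.0587]
eef_rot: [-0.096, 0.708, 0.086, 0.694]
force: [-0.6, -0.2, 1.6]
width: 0.0094
```

>>> carry_out --rows '[[[-0.03,0,0],0],[[-0.07,0,0],0],[[-0.11,0,0],0],[[-0.14,0,0],0],[[-0.14,0,0],0]]'

```text
time_s: 11.25
eef_pos: [0.5202, 0.3222, 0.2017]
eef_rot: [-0.095, 0.706, 0.087, 0.696]
force: [0.7, 0.8, -1.6]
width: 0.0097
```

>>> carry_out --rows '[[[0,-0.04,0],10],[[0,-0.08,0],20],[[0,-0.12,0],30],[[0,-0.14,0],40],[[0,-0.16,0],50]]'

```text
time_s: 11.88
eef_pos: [0.5602, 0.1662, 0.2004]
eef_rot: [0.209, 0.677, -0.223, 0.669]
force: [0.5, -0.8, -1.4]
width: 0.0097
```

>>> carry_out --rows '[[[0,0,0],10],[[0,0,0],20],[[0,0,0],30],[[0,0,0],40],[[0,0,0],50]]'

```text
time_s: 12.5
eef_pos: [0.5591, 0.1659, 0.1974]
eef_rot: [0.473, 0.519, -0.491, 0.516]
force: [-0.4, -0.2, -1.4]
width: 0.0097
```

```bash
python3 -c "
from h import *
go([.574,.0145,.2],-8.5); s=status.state(); print(R.from_quat(s['eef_rot']).as_matrix().round(4))"
```

```text
t 12.5 tcp [0.5591 0.1659 0.1974] yaw 4.1 shift [-0.0006  0.0041  0.1521] turn 12.6 F [-0.4 -0.2 -1.4] w 0.0097
[[-0.0216  0.9972  0.0711]
 [-0.0156  0.0708 -0.9974]
 [-0.9996 -0.0227  0.0141]]
```

```bash
python3 -c "
from h import *
snap('top','t5'); snap('side','s5')
for n in('t5','s5'):
    u,v=proj(n,[.574,.0145,.108]); print(n,u,v)
    im=load(n)[0].astype(int).sum(2); u=int(round(u));v=int(round(v)); print(u-9,v-7); print(im[v-7:v+8,u-9:u+10])
"
```

```text
t5 371.92121052450824 176.70787397826723
363 170
[[293 296 293 294 294 293 296 285 248 213 216 237 242 239 221 162  93  84
  114]
 [294 295 295 296 291 296 294 289 259 226 247 298 303 290 252 190 138 133
  146]
 [294 296 296 294 297 294 297 291 276 255 318 408 426 405 368 317 287 284
  281]
 [294 295 293 293 297 295 297 300 276 263 349 468 511 507 485 460 448 449
  444]
 [294 292 297 297 297 298 296 295 281 262 319 444 524 545 543 535 534 533
  535]
 [295 297 297 296 293 297 297 293 285 261 275 381 492 545 557 553 553 553
  553]
 [294 296 296 294 297 295 295 295 290 270 252 324 453 533 554 551 552 552
  551]
 [296 295 293 297 298 296 297 294 292 277 246 312 443 531 553 550 547 550
  549]
 [297 295 296 297 298 294 294 298 293 281 253 319 455 536 553 551 548 549
  551]
 [294 295 294 295 296 297 294 296 294 281 258 312 440 531 556 554 555 551
  554]
 [296 298 297 297 297 297 297 296 294 286 267 294 410 517 552 558 555 555
  555]
 [296 295 297 296 298 294 298 294 294 291 275 275 364 468 516 527 527 532
  538]
 [299 293 295 297 297 296 297 298 294 292 281 259 290 355 401 416 425 434
  460
[... 727 characters left out ...]
 295 451 538 567 570 572 551 423 286 175 127
   94]
 [184 230 235 246 236 226 207 257 368 433 484 536 554 483 349 214 164 108
   95]
 [195 212 231 229 241 235 203 222 248 306 373 470 501 423 275 184 140 104
  102]
 [203 235 232 235 230 237 214 208 246 306 380 479 462 334 233 186 153 130
  110]
 [192 220 222 250 240 238 228 248 359 467 518 506 408 282 207 196 196 184
  170]
 [211 216 230 232 235 234 218 263 408 516 529 469 326 235 202 199 215 213
  205]
 [208 227 234 238 246 252 217 244 314 390 415 375 263 210 198 214 206 206
  210]
 [216 223 230 255 241 232 226 214 219 256 286 268 210 207 212 208 209 215
  219]
 [225 214 225 245 242 234 222 189 195 214 218 220 214 221 221 222 212 221
  224]]
```

>>> carry_out --rows '[[[0,0.004,0.04],6],[[0,0.004,0.08],12.6],[[0,0.004,0.12],12.6],[[0,0.004,0.145],12.6],[[0,0.004,0.151],12.6]]'

```text
time_s: 13.22
eef_pos: [0.5743, 0.0144, 0.1982]
eef_rot: [-0.524, -0.464, 0.544, -0.462]
force: [-0.5, 0.5, -0.1]
width: 0.0097
```

>>> carry_out --rows '[[[0,0,0],0],[[0,0,0],0]]'

```text
time_s: 13.48
eef_pos: [0.5739, 0.0154, 0.1975]
eef_rot: [-0.524, -0.465, 0.544, -0.462]
force: [-0.3, 0.5, -0.5]
width: 0.0099
```

```bash
python3 -c "
from h import *
go([.574,.0145,.185],-8.5)
snap('wrist','w6'); snap('top','t6'); snap('side','s6')
u,v=proj('s6',[.574,.0145,.14]).astype(int); print(u,v)
b=load('s6')[0][v-45:v+35,u-40:u+40,::-1]
u,v=proj('w6',[.574,.0145,.108]).astype(int); print(u,v)
a=load('w6')[0][v-70:v+50,u-60:u+60,::-1]
c=lambda q:cv2.resize(q,(400,400),interpolation=cv2.INTER_CUBIC)
cv2.imwrite('pics/c6.png',np.hstack([c(a),c(b)]))"
```

```text
t 13.47 tcp [0.5739 0.0154 0.1975] yaw -8.1 shift [0.0125 0.0005 0.0007] turn 0.4 F [-0.3  0.5 -0.5] w 0.0099
322 138
319 206
```

View pics/c6.png

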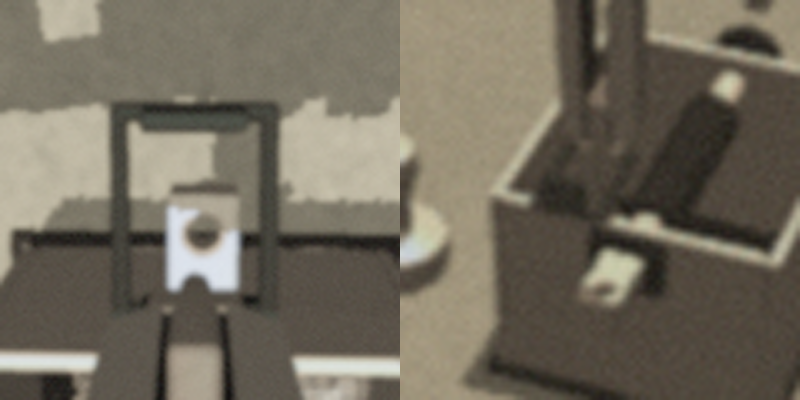

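```bash
python3 -c "
from h import *
im=load('w6')[0].astype(int).sum(2)
print('cols 306-330 rows 200-234')
for v in range(196,234): print(v,' '.join('%3d'%x for x in im[v,304:334]))
_,_,K,T=load('w6')
h=atz('w6',319.9,205.6,.108); print('hole',h,'tool',tool(h))
c=cams.calibration('wrist'); M=np.linalg.inv(c['mount'])
for z in (0,.001,.002,.003):
  for x,rr in ((.0507,.0025),(.0467,.004),(.0167,.004)):
    o=[]
    for dy,dz in((0,0),(0,-rr),(rr,0)):
      q=K@(M@[x,dy,z+dz,1])[:3]; o.append((q[:2]/q[2]).round(1).tolist())
    print(z,x,o)
"
```

```text
cols 306-330 rows 200-234
196 409 433 433 404 392 422 464 491 485 482 490 495 491 487 482 492 497 497 490 491 481 487 486 490 485 471 427 369 349 352
197 362 369 367 357 383 441 508 523 511 493 491 499 492 495 491 492 495 493 495 497 493 495 495 497 489 476 429 362 342 336
198 353 348 349 353 392 512 593 614 570 536 537 541 540 533 507 493 494 496 500 491 496 491 496 498 485 470 429 365 346 333
199 343 346 357 349 416 545 634 657 623 607 628 631 624 605 542 482 463 466 489 489 491 485 495 491 489 466 417 358 347 338
200 342 341 343 353 408 551 642 668 663 660 664 658 635 578 492 424 410 416 430 450 472 482 494 495 484 465 403 364 346 340
201 342 345 345 349 408 546 642 672 676 671 656 627 577 497 406 365 366 360 384 406 439 469 485 498 483 458 410 358 346 346
202 342 343 344 348 407 553 640 677 679 663 621 557 482 411 365 349 348 341 347 364 398 448 479 488 485 458 408 362 345 342
203 338 345 345 344 406 550 646 676 672 643 574 482 404 370 352 347 342 341 337 355 380 427 473 489 486 464 420 360 357 341
204 323 323 320 323 399 539 638 674 664 610 511 401 345 329 336 337 326 307 322 33
[... 3752 characters left out ...]
0, 216.1], [319.9, 219.0]]
0 0.0467 [[317.0, 220.4], [317.0, 215.8], [321.8, 220.4]]
0 0.0167 [[316.9, 232.8], [316.9, 227.6], [322.4, 232.8]]
0.001 0.0507 [[317.0, 220.1], [317.0, 217.3], [319.9, 220.1]]
0.001 0.0467 [[317.0, 221.5], [317.0, 216.9], [321.8, 221.5]]
0.001 0.0167 [[316.9, 234.1], [316.9, 228.9], [322.4, 234.1]]
0.002 0.0507 [[317.0, 221.2], [317.0, 218.4], [319.9, 221.2]]
0.002 0.0467 [[317.0, 222.7], [317.0, 218.1], [321.8, 222.7]]
0.002 0.0167 [[316.9, 235.4], [316.9, 230.2], [322.4, 235.4]]
0.003 0.0507 [[317.0, 222.4], [317.0, 219.5], [319.9, 222.4]]
0.003 0.0467 [[317.0, 223.8], [317.0, 219.2], [321.8, 223.8]]
0.003 0.0167 [[316.9, 236.7], [316.9, 231.5], [322.4, 236.7]]
```

>>> carry_out --rows '[[[0,0.0022,-0.0038],0.4],[[0.01,0.0022,-0.0038],0.4],[[0.022,0.0022,-0.0038],0.4],[[0.033,0.0022,-0.0038],0.4],[[0.033,0.0022,-0.0038],0.4]]'

```text
time_s: 14.25
eef_pos: [0.575, 0.0183, 0.1629]
eef_rot: [-0.525, -0.464, 0.546, -0.459]
force: [0.1, -0.2, -0.4]
width: 0.0095
```

>>> carry_out --rows '[[[0,0,0],0],[[0,0,0],0]]'

```text
time_s: 14.5
eef_pos: [0.5752, 0.0182, 0.1633]
eef_rot: [-0.525, -0.464, 0.546, -0.459]
force: [0.0, -0.1, -0.4]
width: 0.0102
```

```bash
python3 -c "
from h import *
go([.5747,.0153,.185],-8.5)
snap('wrist','w7'); snap('side','s7'); snap('top','t7')
a=load('w7')[0][180:250,270:370,::-1]
u,v=proj('s7',[.574,.0145,.12]).astype(int)
b=load('s7')[0][v-25:v+25,u-25:u+25,::-1]
c=lambda q,w:cv2.resize(q,(w,400),interpolation=cv2.INTER_CUBIC)
cv2.imwrite('pics/c7.png',np.hstack([c(a,400),c(b,400)]))
im=load('w7')[0].astype(int).sum(2)
for v in range(204,230): print(v,' '.join('%3d'%x for x in im[v,304:334]))
"
```

```text
t 14.5 tcp [0.5752 0.0182 0.1633] yaw -8.5 shift [-0.0217 -0.0006  0.0033] turn -0.0 F [ 0.  -0.1 -0.4] w 0.0102
204 441 431 414 350 269 227 228 234 225 230 227 233 236 243 228 239 226 236 233 240 228 232 231 238 240 276 316 339 346 340
205 364 360 346 295 276 251 243 249 239 248 251 238 252 256 244 239 236 236 233 239 239 236 246 234 244 268 309 340 344 345
206 349 351 347 329 328 330 318 325 324 331 327 326 326 311 299 299 309 310 300 311 310 296 299 310 297 308 329 343 334 327
207 351 355 375 408 425 425 423 427 437 430 432 428 427 423 414 425 422 423 419 421 418 423 411 415 420 400 372 345 339 326
208 345 350 397 441 467 465 471 461 474 470 477 471 465 476 471 469 476 480 475 474 470 475 479 479 463 446 400 363 339 333
209 342 357 394 448 471 475 472 479 479 486 486 481 477 483 475 482 482 478 490 481 478 480 480 483 476 440 397 351 342 336
210 335 358 390 446 473 472 469 472 480 485 478 484 479 477 480 478 484 489 491 479 477 481 479 482 473 452 402 358 335 337
211 336 349 384 440 467 473 472 474 478 478 483 477 478 470 476 479 473 477 484 484 476 478 480 483 472 451 401 345 338
[... 1536 characters left out ...]
 221 227 213 212 214 222 217 218 215 226 229 245 253 264 247 249 229 225 230 228
225 219 215 219 222 222 218 218 225 217 225 216 218 222 219 223 215 221 216 219 231 228 221 223 223 218 221 226 221 226 224
226 222 227 232 231 233 233 236 227 225 214 223 227 230 228 224 222 227 230 220 225 225 240 233 230 234 229 215 211 196 181
227 229 249 237 259 267 275 258 235 232 226 238 236 209 214 223 223 226 212 209 238 264 294 276 255 252 240 242 206 184 159
228 252 248 255 287 326 339 305 246 237 223 224 231 226 228 220 218 224 216 225 250 320 351 331 292 256 251 258 243 206 177
229 241 249 249 272 303 310 291 240 227 222 230 238 219 211 232 231 222 229 211 232 274 315 304 269 252 260 253 243 228 222
```

View pics/c7.png

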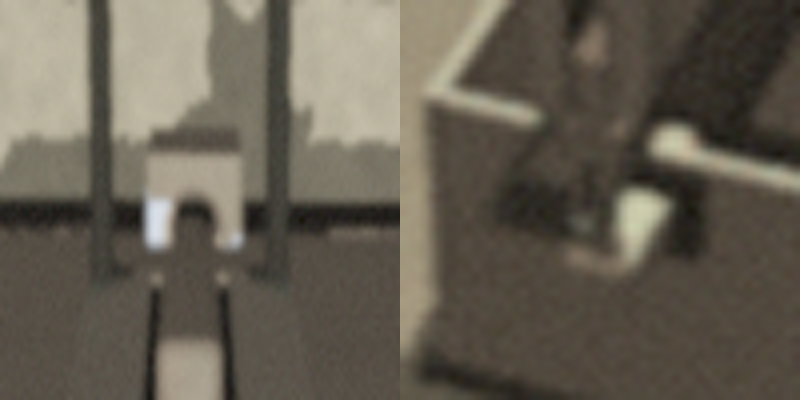

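```bash
python3 -c "
from h import *
ey=np.array([np.cos(np.radians(81.5)),np.sin(np.radians(81.5)),0])
e=atz('w7',318.1,206.4,.108); h=e-.012*ey; print('from end',h,tool(h),proj('w7',h))
h2=atz('w7',318.2,219.7,.108); print('arch',h2,tool(h2))
for dr in range(-1,2): print(proj('w7',h+dr*.00675*ey),proj('w7',h+dr*.00525*ey))
im=load('w6')[0].astype(int).sum(2); print(im[185:199,312:328:3].T)
"
```

```text
from end [0.5743611  0.01507266 0.108     ] [0.05544627 0.00086845 0.00221478] [318.08887547 219.77907486]
arch [0.57446666 0.01513032 0.108     ] [0.05544259 0.0009643  0.0021422 ]
[318.08274287 227.15453258] [318.08409804 225.52472018]
[318.08887547 219.77907486] [318.08887547 219.77907486]
[318.09509752 212.29603513] [318.09370701 213.96835041]
[[543 540 542 532 527 479 366 264 287 387 464 485 511 570]
 [525 529 529 529 518 475 369 265 289 394 467 495 499 541]
 [530 533 528 521 503 419 312 243 291 386 469 482 491 507]
 [521 519 517 505 430 334 275 255 293 388 464 497 493 496]
 [345 337 345 365 350 327 268 256 270 370 449 481 493 496]
 [335 333 340 330 328 318 273 252 270 371 454 490 497 498]]
```

>>> carry_out --rows '[[[0,0.0009,0.0008],0],[[0.004,0.0009,0.0008],0],[[0.008,0.0009,0.0008],0],[[0.012,0.0009,0.0008],0],[[0.015,0.0009,0.0008],0]]'

```text
time_s: 15.28
eef_pos: [0.5755, 0.0171, 0.1479]
eef_rot: [-0.525, -0.464, 0.546, -0.459]
force: [-0.0, -0.2, -0.9]
width: 0.0098
```

>>> carry_out --rows '[[[0.005,0,0],0],[[0.01,0,0],0],[[0.014,0,0],0],[[0.017,0,0],0],[[0.0195,0,0],0]]'

```text
time_s: 15.9
eef_pos: [0.575, 0.0168, 0.1282]
eef_rot: [-0.525, -0.464, 0.546, -0.459]
force: [-0.5, -0.5, -1.2]
width: 0.0098
```

>>> carry_out --rows '[[[0.001,0,0],0],[[0.002,0,0],0],[[0.003,0,0],0]]'

```text
time_s: 16.27
eef_pos: [0.575, 0.0167, 0.1253]
eef_rot: [-0.525, -0.464, 0.546, -0.459]
force: [0.3, 0.1, -1.5]
width: 0.0097
```

>>> carry_out --rows '[[[0.0005,0,0],0],[[0.001,0,0],0],[[0.0015,0,0],0]]'

```text
time_s: 16.65
eef_pos: [0.575, 0.0167, 0.1249]
eef_rot: [-0.525, -0.464, 0.546, -0.46]
force: [-2.9, 0.5, 5.4]
width: 0.0096
```

>>> carry_out --rows '[[[0.0005,0,0],0],[[0.001,0,0],0],[[0.0015,0,0],0]]'

```text
time_s: 17.02
eef_pos: [0.575, 0.0167, 0.1248]
eef_rot: [-0.525, -0.463, 0.546, -0.46]
force: [-3.1, 0.2, 7.6]
width: 0.0099
```

>>> carry_out --rows '[[[0,0,0],0],[[0,0,0],0],[[0,0,0],0],[[0,0,0],0]]' --gripper 0.4

```text
time_s: 17.52
eef_pos: [0.5749, 0.0167, 0.1244]
eef_rot: [-0.525, -0.463, 0.546, -0.46]
force: [0.4, -0.2, -0.3]
width: 0.0378
```

>>> carry_out --rows '[[[-0.01,0,0],0],[[-0.03,0,0],0],[[-0.06,0,0],0],[[-0.08,0,0],0],[[-0.08,0,0],0]]'

```text
time_s: 18.15
eef_pos: [0.5783, 0.0179, 0.2072]
eef_rot: [-0.527, -0.462, 0.545, -0.461]
force: [1.0, 0.7, 0.3]
width: 0.0374
```

>>> carry_out --rows '[[[0,0,0.05],0],[[0,0,0.05],0],[[0,0,0.05],0]]' --gripper 0

```text
time_s: 18.52
eef_pos: [0.5706, -0.0313, 0.2072]
eef_rot: [-0.527, -0.463, 0.545, -0.46]
force: [-0.3, 0.1, -0.1]
width: 0.0114
```

```bash
python3 -c "
from h import *
go([.575,.015,.2],-8.5)
snap('wrist','w8'); snap('side','s8'); snap('top','t8')
u,v=proj('w8',[.58,.04,.12]).astype(int);print(u,v)
a=load('w8')[0][v-80:v+60,u-70:u+70,::-1]
u,v=proj('s8',[.574,.0145,.12]).astype(int)
b=load('s8')[0][v-35:v+35,u-35:u+35,::-1]
c=lambda q,w:cv2.resize(q,(w,400),interpolation=cv2.INTER_CUBIC)
cv2.imwrite('pics/c8.png',np.hstack([c(a,400),c(b,400)]))
"
```

```text
t 18.52 tcp [ 0.5706 -0.0313  0.2072] yaw -8.5 shift [ 0.0064 -0.0024 -0.0466] turn -0.0 F [-0.3  0.1 -0.1] w 0.0114
317 129
```

View pics/c8.png

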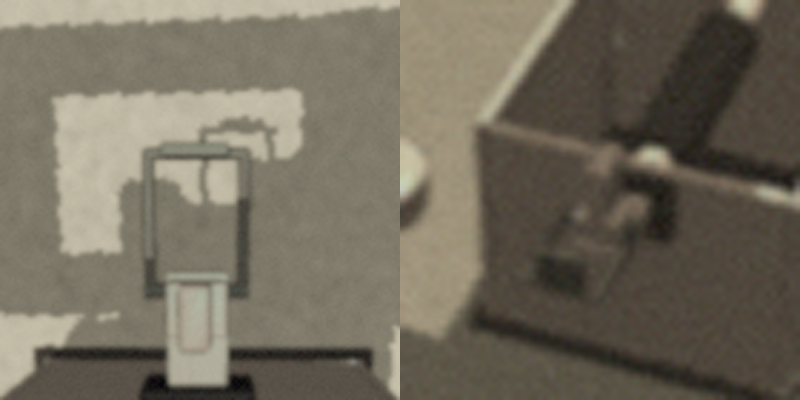

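>>> carry_out --rows '[[[0,0,-0.04],0],[[0,0,-0.08],0],[[0,0,-0.093],0],[[0,0,-0.093],0],[[0,0,-0.093],0]]'

```text
time_s: 19.3
eef_pos: [0.5844, 0.0604, 0.2059]
eef_rot: [-0.526, -0.462, 0.545, -0.461]
force: [0.6, 0.2, 0.0]
width: 0.0007
```

```bash
python3 -c "
from h import *
print('cross',atz('w8',316,101.8,.118), 'hinge',atz('w8',316,150.5,.118))
H=np.array([.5744,.0151,.108]); ey=np.array([.148,.989,0]); up=np.array([0,0,1.])
print('e of cross',(atz('w8',316,101.8,.118)-H)@ey)
def tip(t): return H+ey*(.006+.042*np.sin(t)+.018*np.cos(t))+up*(.010-.042*np.cos(t)+.018*np.sin(t))
for t in (1.57,1.3,1.0,.8,.6,.4,.2,0,-.1):
  print(t); go(tip(t)+up*.002-(.001*ey),-8.5)
"
```

```text
cross [0.58219595 0.06374889 0.118     ] hinge [0.57583707 0.02161385 0.118     ]
e of cross 0.04926755687964484
1.57
t 19.3 tcp [0.5844 0.0604 0.2059] yaw -8.5 shift [ 0.068  -0.0019 -0.002 ] turn 0.0 F [0.6 0.2 0. ] w 0.0007
1.3
t 19.3 tcp [0.5844 0.0604 0.2059] yaw -8.5 shift [ 0.0798 -0.0017 -0.0055] turn 0.0 F [0.6 0.2 0. ] w 0.0007
1.0
t 19.3 tcp [0.5844 0.0604 0.2059] yaw -8.5 shift [ 0.0934 -0.0014 -0.0055] turn 0.0 F [0.6 0.2 0. ] w 0.0007
0.8
t 19.3 tcp [0.5844 0.0604 0.2059] yaw -8.5 shift [ 0.1023 -0.0013 -0.0033] turn 0.0 F [0.6 0.2 0. ] w 0.0007
0.6
t 19.3 tcp [0.5844 0.0604 0.2059] yaw -8.5 shift [ 0.1105 -0.0011  0.0007] turn 0.0 F [0.6 0.2 0. ] w 0.0007
0.4
t 19.3 tcp [0.5844 0.0604 0.2059] yaw -8.5 shift [ 0.1178 -0.001   0.0062] turn 0.0 F [0.6 0.2 0. ] w 0.0007
0.2
t 19.3 tcp [0.5844 0.0604 0.2059] yaw -8.5 shift [ 0.1238 -0.0009  0.013 ] turn 0.0 F [0.6 0.2 0. ] w 0.0007
0
t 19.3 tcp [0.5844 0.0604 0.2059] yaw -8.5 shift [ 0.1284 -0.0008  0.0209] turn 0.0 F [0.6 0.2 0. ] w 0.0007
-0.1
t 19.3 tcp [0.5844 0.0604 0.2059] yaw -8.5 shift [ 0.13   -0.0008  0.0252] turn 0.0 F [0.6 0.2 0. ] w 0.0007
```

>>> carry_out --rows '[[[0.04,-0.0015,-0.001],0],[[0.06,-0.0015,-0.001],0],[[0.068,-0.0015,-0.002],0],[[0.074,-0.0015,-0.004],0],[[0.08,-0.0015,-0.0055],0]]'

```text
time_s: 19.92
eef_pos: [0.5828, 0.0646, 0.1269]
eef_rot: [-0.527, -0.462, 0.544, -0.461]
force: [-0.3, 0.4, -0.0]
width: 0.0002
```

```bash
cat > arc.py <<'E'
from h import *
H=np.array([.5744,.0151,.108]); ey=np.array([.148,.989,0]); up=np.array([0,0,1.])
def tip(t): return H+ey*(.006+.042*np.sin(t)+.018*np.cos(t))+up*(.010-.042*np.cos(t)+.018*np.sin(t))
for t in (1.3,1.15,1.0,.8,.6,.4,.2,0,-.1):
  print(t,end=' '); go(tip(t)+up*.002-(.001*ey),-8.5)
E
python3 arc.py
```

```text
1.3 t 19.93 tcp [0.5828 0.0646 0.1269] yaw -8.5 shift [ 0.0008 -0.001  -0.0001] turn -0.0 F [-0.3  0.4 -0. ] w 0.0002
1.15 t 19.93 tcp [0.5828 0.0646 0.1269] yaw -8.5 shift [ 0.0076 -0.0009 -0.0006] turn -0.0 F [-0.3  0.4 -0. ] w 0.0002
1.0 t 19.93 tcp [0.5828 0.0646 0.1269] yaw -8.5 shift [ 0.0144 -0.0008 -0.0001] turn -0.0 F [-0.3  0.4 -0. ] w 0.0002
0.8 t 19.93 tcp [0.5828 0.0646 0.1269] yaw -8.5 shift [ 0.0233 -0.0006  0.0021] turn -0.0 F [-0.3  0.4 -0. ] w 0.0002
0.6 t 19.93 tcp [0.5828 0.0646 0.1269] yaw -8.5 shift [ 0.0315 -0.0005  0.0061] turn -0.0 F [-0.3  0.4 -0. ] w 0.0002
0.4 t 19.93 tcp [0.5828 0.0646 0.1269] yaw -8.5 shift [ 0.0388 -0.0004  0.0116] turn -0.0 F [-0.3  0.4 -0. ] w 0.0002
0.2 t 19.93 tcp [0.5828 0.0646 0.1269] yaw -8.5 shift [ 0.0448 -0.0003  0.0184] turn -0.0 F [-0.3  0.4 -0. ] w 0.0002
0 t 19.93 tcp [0.5828 0.0646 0.1269] yaw -8.5 shift [ 0.0494 -0.0002  0.0263] turn -0.0 F [-0.3  0.4 -0. ] w 0.0002
-0.1 t 19.93 tcp [0.5828 0.0646 0.1269] yaw -8.5 shift [ 0.051  -0.0002  0.0306] turn -0.0 F [-0.3  0.4 -0. ] w 0.0002
```

>>> carry_out --rows '[[[0.006,-0.0007,-0.0005],0],[[0.012,-0.0007,0],0],[[0.018,-0.0007,0.0005],0],[[0.023,-0.0007,0.002],0],[[0.0275,-0.0007,0.004],0]]'

```text
time_s: 20.55
eef_pos: [0.581, 0.0602, 0.0991]
eef_rot: [-0.527, -0.462, 0.544, -0.461]
force: [1.0, -0.1, 0.5]
width: 0.0004
```

```bash
python3 arc.py | tail -5; python3 -c "
from h import *
snap('side','s9'); snap('top','t9')"
```

```text
0.6 t 20.55 tcp [0.581  0.0602 0.0991] yaw -8.5 shift [0.0036 0.0003 0.002 ] turn 0.0 F [ 1.  -0.1  0.5] w 0.0004
0.4 t 20.55 tcp [0.581  0.0602 0.0991] yaw -8.5 shift [0.0109 0.0004 0.0075] turn 0.0 F [ 1.  -0.1  0.5] w 0.0004
0.2 t 20.55 tcp [0.581  0.0602 0.0991] yaw -8.5 shift [0.0169 0.0005 0.0143] turn 0.0 F [ 1.  -0.1  0.5] w 0.0004
0 t 20.55 tcp [0.581  0.0602 0.0991] yaw -8.5 shift [0.0215 0.0005 0.0222] turn 0.0 F [ 1.  -0.1  0.5] w 0.0004
-0.1 t 20.55 tcp [0.581  0.0602 0.0991] yaw -8.5 shift [0.0232 0.0006 0.0265] turn 0.0 F [ 1.  -0.1  0.5] w 0.0004
```

>>> carry_out --rows '[[[0.0045,0.0004,0.0025],0],[[0.009,0.0004,0.006],0],[[0.0125,0.0004,0.0095],0],[[0.0155,0.0004,0.0125],0],[[0.018,0.0004,0.016],0]]'

```text
time_s: 21.28
eef_pos: [0.5783, 0.0435, 0.0809]
eef_rot: [-0.527, -0.462, 0.545, -0.461]
force: [0.5, 0.6, 1.6]
width: 0.0005
```

>>> carry_out --rows '[[[0.0015,0,0.002],0],[[0.003,0,0.004],0],[[0.004,0,0.005],0]]'

```text
time_s: 21.65
eef_pos: [0.5779, 0.0382, 0.0781]
eef_rot: [-0.527, -0.461, 0.545, -0.462]
force: [-1.1, -0.6, 7.2]
width: 0.0004
```

```bash
python3 arc.py | tail -3
```

```text
0.2 t 21.65 tcp [0.5779 0.0382 0.0781] yaw -8.5 shift [-0.0045 -0.0002 -0.0075] turn -0.0 F [-1.1 -0.6  7.2] w 0.0004
0 t 21.65 tcp [0.5779 0.0382 0.0781] yaw -8.5 shift [ 0.0001 -0.0001  0.0004] turn -0.0 F [-1.1 -0.6  7.2] w 0.0004
-0.1 t 21.65 tcp [0.5779 0.0382 0.0781] yaw -8.5 shift [ 0.0018 -0.0001  0.0046] turn -0.0 F [-1.1 -0.6  7.2] w 0.0004
```

>>> carry_out --rows '[[[0.001,0,0],0],[[0.002,0,0],0],[[0.002,0,0],0]]'

```text
time_s: 22.02
eef_pos: [0.5782, 0.0377, 0.0779]
eef_rot: [-0.527, -0.461, 0.544, -0.462]
force: [-2.2, -1.1, 8.1]
width: 0.0007
```

>>> carry_out --rows '[[[-0.004,0,-0.004],0],[[-0.02,0,-0.04],0],[[-0.06,0,-0.09],0],[[-0.11,0,-0.13],0],[[-0.12,0,-0.16],0]]'

```text
time_s: 22.65
eef_pos: [0.6054, 0.2005, 0.1989]
eef_rot: [-0.529, -0.46, 0.542, -0.463]
force: [1.1, 0.5, -0.4]
width: 0.0005
```

```bash
python3 - <<'E'
from h import *
go([.5813,.0616,.2],-8.5)
snap('side','s10'); snap('top','t10')
ey=np.array([.148,.989,0]);ex=np.array([.989,-.148,0]); H=np.array([.5744,.0151,.108])
# expected closed tab centre & grip top in images
u,v=proj('s10',H+[0,0,.0]).astype(int)
b=load('s10')[0][v-40:v+40,u-40:u+40,::-1]
u,v=proj('t10',H).astype(int)
a=load('t10')[0][v-30:v+30,u-30:u+30,::-1]
c=lambda q:cv2.resize(q,(400,400),interpolation=cv2.INTER_CUBIC)
cv2.imwrite('pics/c10.png',np.hstack([c(a),c(b)]))
print(proj('s10',H),proj('s10',H+.024*ey-[0,0,.032]),proj('t10',H+[0,0,.04]))
E
```

```text
t 22.65 tcp [0.6054 0.2005 0.1989] yaw -8.5 shift [ 0.0013 -0.0034  0.141 ] turn 0.0 F [ 1.1  0.5 -0.4] w 0.0005
[322.32759687 149.62174495] [318.6558523  165.95429287] [375.16023015 172.77630574]
```

```bash
python3 - <<'E'
from h import *
ey=np.array([.148,.989,0]);ex=np.array([.989,-.148,0]); H=np.array([.5744,.0151,.108])
for n in ('s10','t10'):
    _,d,K,T=load(n); v,u=np.mgrid[:400,:640]
    P=T[:3,3]+(np.stack([(u-K[0,2])/K[0,0],(v-K[1,2])/K[1,1],np.ones_like(u)],-1)*d[...,None])@T[:3,:3].T
    q=P-H; e=q@ey*1e3; x=q@ex*1e3; z=q[...,2]*1e3
    m=(d>0)&(e>-15)&(e<60)&(abs(x)<22)&(z>-60)&(z<60)
    print(n,m.sum()); 
    o=sorted(zip(z[m].round(),e[m].round(),x[m].round()),reverse=True)
    print('grip',[tuple(map(int,i)) for i in o if i[0]>28])
    print('out',[tuple(map(int,i)) for i in o if i[1]>15])
E
```

```text
s10 202
grip []
out [(-26, 28, -8), (-27, 31, -6), (-27, 25, -4), (-27, 24, 4), (-27, 22, 0), (-28, 28, -3), (-28, 27, 6), (-28, 27, -5), (-28, 25, 1), (-28, 25, -9), (-28, 24, -1), (-28, 24, -11), (-28, 23, -6), (-28, 21, -10), (-28, 20, -2), (-28, 19, -7), (-28, 18, 1), (-29, 30, -3), (-29, 29, 2), (-29, 28, 0), (-29, 28, -8), (-29, 28, -10), (-29, 21, 3), (-29, 18, 4), (-29, 17, -8), (-29, 16, -11), (-30, 30, 7), (-30, 28, 5), (-30, 24, 4), (-30, 18, 7), (-30, 18, -4), (-30, 18, -12), (-31, 25, -12), (-31, 21, 8), (-31, 19, -7), (-32, 29, 2), (-32, 28, 0), (-34, 27, -7), (-34, 26, -9)]
t10 284
grip [(41, 2, -3), (41, -1, 4), (41, -4, 0), (41, -5, 2), (40, 10, -2), (40, 9, 5), (40, 7, 3), (40, 6, -1), (40, 4, -1), (40, -2, -2), (40, -4, -2), (40, -7, 3), (39, 10, 0), (39, 10, -4), (39, 8, 3), (39, 8, -3), (39, 7, 5), (39, 6, -3), (39, 2, 0), (39, 0, 2), (39, -2, 2), (39, -2, 0), (39, -5, 4), (39, -6, 0), (39, -7, 5), (39, -8, -1), (38, 8, -1), (38, 6, 1), (38, 4, 6), (38, 4, 4), (38, 4, -3), (38, 3, 6), (38, 2, 2), (38, 1, 6), (38, 0, 0), (38, -4, 4), (38, -4, -4), (38, -6, -1), (3
[... 379 characters left out ...]
, (-29, 28, 7), (-29, 27, 5), (-29, 26, -3), (-29, 26, -6), (-29, 25, 8), (-29, 24, -7), (-29, 23, 6), (-29, 22, -1), (-29, 22, -5), (-29, 19, -7), (-29, 18, 0), (-29, 18, -2), (-29, 17, 7), (-29, 17, -4), (-29, 17, -7), (-29, 16, 5), (-29, 16, -2), (-30, 28, -8), (-30, 27, 1), (-30, 26, -1), (-30, 26, -8), (-30, 25, 4), (-30, 24, -1), (-30, 23, 8), (-30, 22, -3), (-30, 21, 8), (-30, 21, 6), (-30, 19, 9), (-30, 19, 7), (-30, 18, 4), (-30, 17, -9), (-30, 16, 3), (-31, 28, 10), (-31, 28, -5), (-31, 25, 10), (-31, 24, -3), (-31, 23, 11), (-31, 23, 4), (-31, 22, 2), (-31, 21, 11), (-31, 21, -7), (-31, 20, 4), (-31, 20, 2), (-31, 19, -9), (-31, 16, 1), (-32, 21, -9), (-32, 16, 10), (-35, 28, -3)]
```

```bash
python3 -c "
from h import *
s=status.state(); print(s['time_s'],s['force']); print(workorder.sign_off())"
```

```text
22.75 [ 0.58749871 -0.05560687 -0.76746485]
the job is handed in; nothing more can be done
None
```

I refitted the bar of the knock box in the order given and handed the job in at about 22.8 s. No verdict was reported.

- **Bar:** I pushed the knob about 35 mm until it stopped against the box. The force rose from 4 N to 13 N with no further travel. I did not measure the bar again afterwards, but the pin went into the hole where I had measured it.
- **Pin:** I took the steel-coloured pin from the stand and left the purple and turquoise look-alikes alone. It entered the hole without measurable force. The shoulder seated at the expected height with a push of about 7 N, and I then released it.
- **Loop:** I pressed the tab down along its arc until it stopped at the calculated closed position, with 7 to 8 N holding it there. Then I backed off.

**Last checks:** depth readings from the top and side cameras agree. The top of the grip is about 39–40 mm above the bar, centred within about 1 mm. The tab is level, 29–30 mm below the bar's top, which matches a fully closed loop. The gripper is well clear of everything.

**Not confirmed:**
- My last close-up could not be viewed because the 12-picture limit was reached, so the final check rests on depth numbers only.
- The top and wrist cameras differed by 2 to 4 mm on the pin and the hole; I went by the wrist camera.
- The tool kept a slight tilt of about 0.03 rad, so the pin may have gone in tilted by that much; I did not measure its tilt. The limit is 0.12 rad.
- I did not re-measure the brush, tamper, cup and jug. The arm never went down near any of them except in taking the pin from the stand it shares with the brush.

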